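# Stack the carry tray on the clamped nursery organiser and press it home

## Robot

A 6-joint arm with a two-finger parallel gripper is mounted at the origin on the work surface. World frame = base frame: x ahead of the robot, y to its left, z up, the work surface at z = 0. Lengths are in m, angles in rad, forces in N, time in s.
With the tool pointing down it reaches from about 0.3 to 0.85 m from the base axis. Payload 5.4 kg.
Tool frame: the origin (TCP) lies at the very end of the fingers, on their centre line; the grasp point (between the pads) lies 19 mm behind it (ctrl.hold_point_z is the distance from the TCP to the grasp point, in m); z points along the fingers, y is the line along which they close (so a half turn about z gives the same grasp; the last joint's range is limited). The gripper opens to 85 mm and grips with 20 to 120 N. Pads are 22 mm wide; open, the fingers measure 114 mm over their backs; the gripper's body (76 mm by 85 mm) begins 54 mm behind the grasp point. The pads swing forward as they close: fully open they stand 13 mm farther back than shut.
Start: joints at [-1.355, 0.158, 1.597, -0, 1.386, -0.21], TCP at [0.237, -0.524, 0.231] pointing down, gripper open.
Joint ranges: [-2.91, 2.91], [-0.94, 2.29], [0.18, 2.7], [-1.29, 4.43], [0.17, 2.64], [-3, 3]. Speed limits (rad/s): [2.57, 2.57, 3.14, 3.14, 3.14, 3.14].

## Interface

Orientations are given as a unit quaternion [w, x, y, z].
In Python, from plant import ctrl, vision gives the robot as it stands.
- The arm moves only by the tool jog_arm, never from a script. Its argument "deltas" is one flat list of numbers, 7 for each row, row after row: the shift along the tool's x, y, z in mm, then the turn, a rotation vector about the tool's x, y, z in degrees, then the finger opening in mm, from 0 to 85.4. A call has 1 to 8 rows; each row is the pose to reach, as a shift and turn from the pose commanded when the call began, along the tool's axes at that moment; what a row does not reach only later rows make up. A row lasts 1/10 s, in which the tool goes at most 50 mm and 8.59 degrees, less where a joint would pass 70% of its speed; a pose out of reach is approached as far as the arm can. A call with a gripper value outside its range is refused whole. The fingers move at their own pace and stop on an object; "grip_force" is the grip in N (left out, the last holds). Time passes only in rows, so rows that repeat a pose let the fingers close. It gives the time, the measured TCP pose, the force, the opening and the grip force at its end, in the units of the state.
- ctrl.get_state(): the state, without advancing time (a new reading comes with each control period).
- vision.get_image(name): name is "scene" or "side" or "wrist"; returns a dict with "img" (384x512x3 uint8, blue, green, red), "fx", "fy", "cx", "cy" (pixels), "origin" and "attitude" of the camera in the world. Camera axes: x right, y down, z forward; pixel columns grow to the right and rows downward; lengths in m; the calibration is good to about 2 mm. A picture is of the moment at which its call begins. There is no depth.
- ctrl.job_done(): hands the job in; it is judged then, once.
The state is a dict: "clock": time; "joint_positions": joint angles; "joint_vel": joint speeds; "effort": joint torques, N m; "ee_pos": TCP position; "orientation": TCP orientation; "contact_force": force on the tool from outside, world axes, zero at the start; "wrist_torque": the same for the moment, N m; "finger_gap": finger opening in m; "finger_force": force on a finger pad.
Only numpy, scipy, OpenCV 4.12 (cv2) and the standard library are available. Lean on these libraries where they do the work, as an engineer would, in place of code of your own. Each camera call takes 0.05 s, during which the arm holds its last target. There are 200 camera calls.

## Task

Carry the white tray by its handle, with the cream pot staying in it, over to the organiser that hangs at the edge of the changing shelf, feel the tray's four corner lugs into the organiser's four corner sockets (the organiser hangs with some side play on its clamp), and press it down until both spring catches have clicked and it sits fully home and level. Be gentle: slide about for the sockets with a light touch, never dropping or forcing the tray, and press only as firmly as the catches need. Then let go, and leave the jar, the wooden block, the lotion bottle and the hairbrush where they are.

Things in the scene. Friction and masses are not known exactly. Their poses are not given: they have to be found in the camera images.
- tray_handle (a point): Centre of the white tray's grip bar; axes as the tray's: x across, y along, z up. The bar runs along y: 124 mm long, 14 mm thick (x), 18 mm high, on uprights at y +-57 mm. Below its centre: lug ends 107 mm (so it is 107 mm above the shelf at the start), flange underside (the seating face) 89 mm, tops of the side walls 45 mm. The tray fits the organiser either way round.
- tray: Loose white plastic tray, 160 (x) x 220 (y) mm, 0.3 to 0.55 kg, standing on four plain square lugs, 14 x 14 mm, 18 mm long, centred at x +-66.25, y +-96.25 mm. Its floor is a 4 mm plate whose edge is a foot flange, 5 mm proud of the end walls. Origin midway between the four lug ends, 107 mm under tray_handle.
- clamp: Screw clamp on the shelf's far edge; the organiser hangs on it; origin at the clamp's middle where its face meets the edge, at shelf height; x away from the shelf, y along the edge, z up. The organiser's middle is at x 100 mm, y from -8 to +8 mm (side play, not in these readings; it stays put unless pushed with 10 N), rim at z 60 mm. Over 50 N between tray and clamp or organiser is forcing it.
- clamp_rail (a point): Middle of the clamp's rail (15.5, 0, 44 mm from its origin, same axes). The screw stands 35 mm inside the edge, 86 mm high. White organiser: 160 (x) x 220 (y) mm. Corner posts with square sockets 15.5 mm wide, 21 mm deep, open at the rim, x +-66.25, y +-96.25 mm from its middle: 0.75 mm play a side. Lugs on the rim hold the tray 18 mm above home; fully home, tray_handle is 149 mm above the shelf.
- catch_left (a joint): How far (m) the spring tongue on the organiser's +y end is pushed outwards: 0 at rest. It stands mid-wall, 36 mm wide, top 15.6 mm above the rim; its sloping nose meets the tray's flange 11.5 mm above home and is pushed 2 mm aside. Both noses give way to 10 to 17 N downwards in all, tray weight included (which alone is too little), and spring back over the flange 2 mm above home.
- catch_right (a joint): the same on the other end, -y
- cream_pot_center (a point): centre of a small cream pot with a metal lid, 50 mm across, 30 mm high, standing loose on the tray's floor beside the handle (its top 55 mm below the bar's centre)
- jar: closed white ceramic jar, 76 mm across, 100 mm high; origin at the centre of its foot
- block: wooden block, 90 x 45 x 45 mm; origin at the centre of its underside
- lotion: lotion bottle, 52 mm across, 130 mm high; origin at the centre of its foot
- hairbrush: wooden hairbrush lying bristles down, about 165 mm long, 24 mm high; origin on its underside near the middle
Not all that is in view belongs to the job. Leave any pink or purple look-alike of the part that bears cream_pot_center alone.

How it is judged:
By the outcome, as a careful person would: the job done as asked, in the order asked, and still so for the second after the job is handed in, with the robot touching nothing.
It also fails if it takes over 72 s, if anything falls off the work surface, if the arm or the gripper's body presses on something with over 40 N, if the wrist force passes 120 N, or if a joint passes its speed limit or range.

## Working session

There is one attempt and no reset: what is moved stays moved. The work goes in short steps, Python scripts to look and compute and a tool call to move; the robot and the scene stay as the last step left them, time stands still between calls to the robot, and variables do not carry over. Pictures are saved under pics/ and viewed, at most 10 in all, crops included, and the job is handed in when it is done.

Besides the shell and the picture viewer there is one more tool, called after "Emit:" as name(argument=value, ...) on one line, values as JSON. jog_arm: Moves the arm, as the interface text tells. Its arguments: {"type":"object","properties":{"deltas":{"type":"array"},"grip_force":{"type":"number"}},"required":["deltas"]}

```bash
mkdir -p pics; ls
python3 - <<'E'
from plant import ctrl, vision
import cv2
for n in ["scene","side"]:
    d=vision.get_image(n); cv2.imwrite(f"pics/{n}0.png",cv2.resize(d["img"],(800,600),interpolation=cv2.INTER_CUBIC)); print(n,d["fx"],d["fy"],d["cx"],d["cy"],d["origin"],d["attitude"])
s=ctrl.get_state(); print(s); print(ctrl.hold_point_z)
E
```

```text
pics
scene 385.2089731391974 385.2089731391974 255.81210688617455 188.73930220843016 [ 0.89831942 -0.18748894  0.85932378] [-0.21444247  0.77330241  0.57344652 -0.16485415]
side 486.90119230189146 486.90119230189146 254.67138795813642 185.35447246811296 [0.24069881 0.95225676 1.08689228] [ 0.04017361 -0.11288498  0.91499621 -0.38525964]
{'clock': 0.1, 'joint_positions': array([-1.35511617e+00,  1.59053802e-01,  1.59817057e+00,  4.07551720e-05,
        1.38621831e+00, -2.10076057e-01]), 'joint_vel': array([ 0.00014514, -0.00337795, -0.00229296,  0.00012931,  0.0002148 ,
       -0.00051729]), 'effort': array([ 5.42151736e-05, -3.96990144e+01, -3.32337964e+01, -2.59677772e-04,
        4.20894256e-03, -2.02769223e-05]), 'ee_pos': array([ 0.2373593 , -0.52309107,  0.23034511]), 'orientation': array([-9.25069084e-04,  9.77427271e-01,  2.11270144e-01,  1.74359640e-05]), 'contact_force': array([ 0.38440574,  0.08061884, -0.01753479]), 'wrist_torque': array([ 0.04262674, -0.01958875,  0.01433895]), 'finger_force': 0.0, 'finger_gap': 0.08496171312007278}
0.0187
```

View pics/scene0.png

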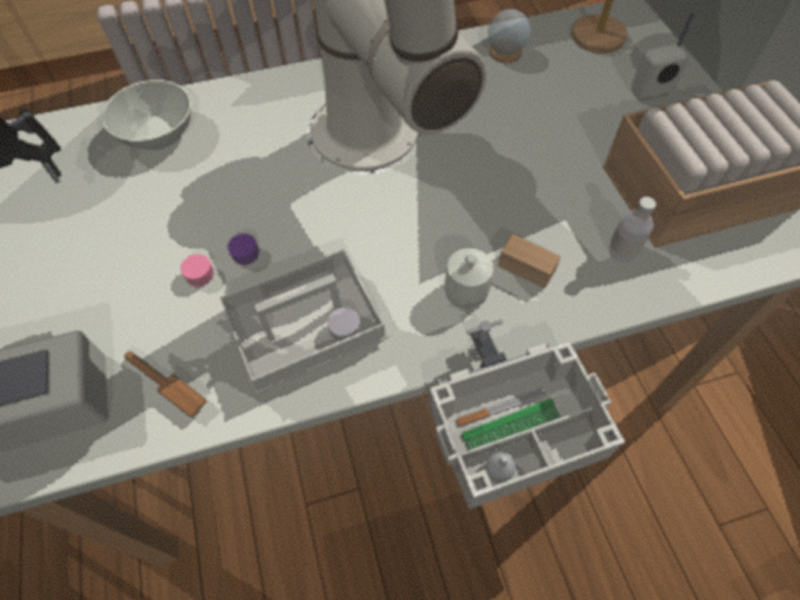

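View pics/side0.png

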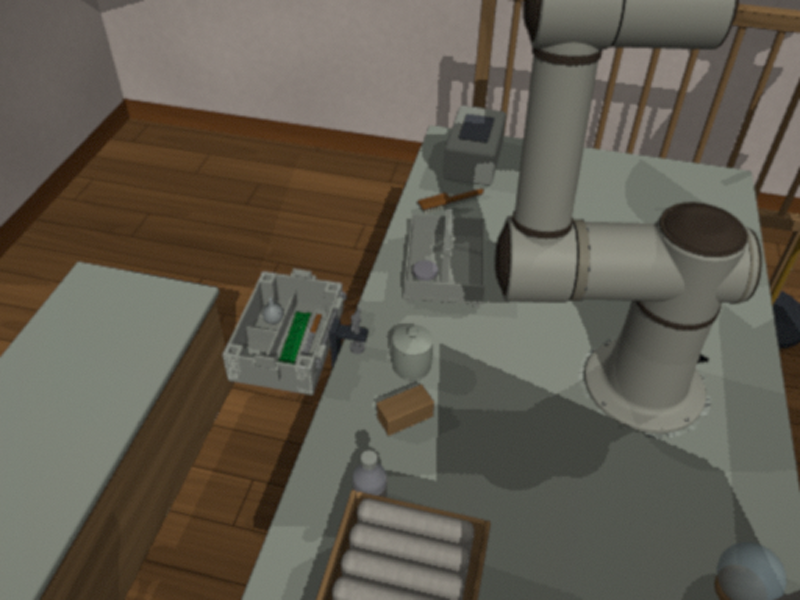

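The pot in the tray (343,322) is the cream pot; the look-alikes are the pink pot (197,269) and the purple pot (243,248), both outside the tray. The tray is at about (305,318). The organiser sockets are at about (443,394), (565,353), (610,435) and (480,483). Next is one close crop to check the choice.

```bash
cat > h.py <<'E'
import numpy as np, cv2
from scipy.spatial.transform import Rotation as R
from scipy.optimize import least_squares
from plant import ctrl, vision
def rot(q): return R.from_quat(np.r_[q[1:],q[0]])
def proj(d,P):
    c=rot(d["attitude"]).inv().apply(np.atleast_2d(P)-d["origin"])
    return np.c_[d["fx"]*c[:,0]/c[:,2]+d["cx"], d["fy"]*c[:,1]/c[:,2]+d["cy"]]
def ray(d,u,v,z):
    r=rot(d["attitude"]).apply([(u-d["cx"])/d["fx"],(v-d["cy"])/d["fy"],1])
    return d["origin"]+r*(z-d["origin"][2])/r[2]
def crop(img,x0,y0,w,h,s): return cv2.resize(img[y0:y0+h,x0:x0+w],None,fx=s,fy=s,interpolation=cv2.INTER_CUBIC)
E
python3 - <<'E'
from h import *
d=vision.get_image("scene"); e=vision.get_image("side")
a=crop(d["img"],130,150,130,100,3); a2=crop(d["img"],265,200,145,125,3)[:, :410]
o=np.zeros((600,800,3),np.uint8)
o[:300,:390]=a; o[:300,390:]=crop(d["img"],266,213,136,100,3)[:,:408+2][:, :410] if False else 0
b=crop(d["img"],266,213,136,112,3); o[:300,392:800]=b[:300]
c=crop(e["img"],250,125,66,75,4); o[300:,:264]=c[:300]
f=crop(e["img"],138,165,100,75,4); o[300:,392:792]=f[:300]
cv2.imwrite("pics/c1.png",o)
for u,v,z in [(305,300,.107),(343,322,.06)]: print(ray(d,u/1.5625,v/1.5625,z))
for u,v,z in [(443,394,.06),(565,353,.06),(610,435,.06),(480,483,.06)]: print(ray(d,u/1.5625,v/1.5625,z))
E
```

```text
[ 0.42469721 -0.19645388  0.107     ]
[ 0.45016358 -0.149999    0.06      ]
[ 0.60427429 -0.04272631  0.06      ]
[0.59580398 0.14885354 0.06      ]
[0.7264298  0.15486249 0.06      ]
[ 0.73538844 -0.03659721  0.06      ]
```

View pics/c1.png

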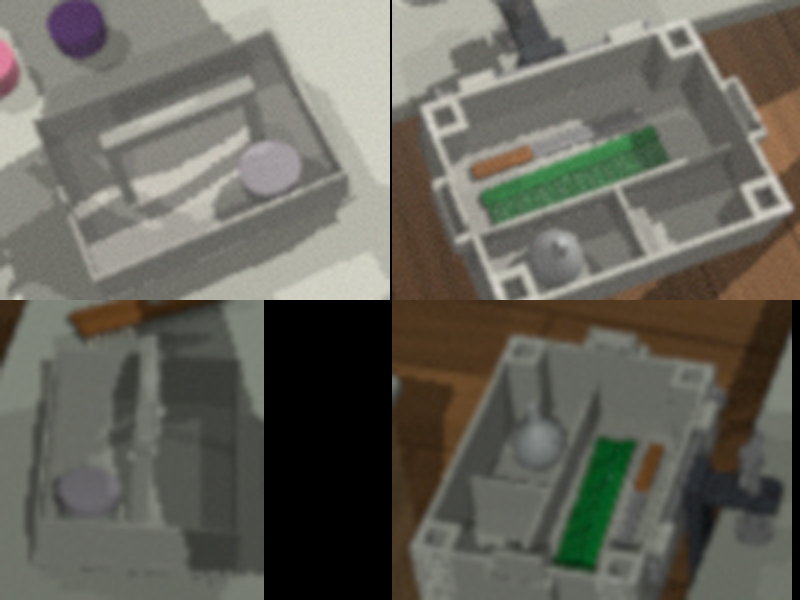

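The close crop confirms it: the grey-lavender-lidded pot is in the white tray, at crop (270,168). The bar's top runs from (104,138) to (250,87). The four organiser sockets are clear in both views, so I'll fit the poses.

```bash
cat > fit.py <<'E'
from h import *
d=vision.get_image("scene"); e=vision.get_image("side")
px=lambda p,s,o:(np.array(p,float)+.5)/s-.5+np.array(o)
def pose(p,L): 
    c,s=np.cos(p[2]),np.sin(p[2]); L=np.array(L,float); return np.c_[p[0]+c*L[:,0]-s*L[:,1],p[1]+s*L[:,0]+c*L[:,1],L[:,2]]
def fit(obs,p0):
    f=lambda p:np.concatenate([(proj(cam,pose(p,L))-uv).ravel() for cam,L,uv in obs])
    r=least_squares(f,p0); return r.x,r.fun.reshape(-1,2)
X,Y=.06625,.09625
o1=px([(54,116),(289,38),(373,196),(122,284)],3,(266,213)); L1=[(-X,-Y,.06),(-X,Y,.06),(X,Y,.06),(X,-Y,.06)]
o2=px([(132,52),(298,76),(229,268),(42,236)],4,(138,165)); L2=[(X,-Y,.06),(-X,-Y,.06),(-X,Y,.06),(X,Y,.06)]
for ob in ([(d,L1,o1),(e,L2,o2)],[(d,L1,o1)],[(e,L2,o2)]):
    x,r=fit(ob,[.67,.05,0]); print("org",x.round(4),r.round(1).tolist())
b1=px([(104,138),(250,87)],3,(130,150)); B=[(0,-.062,.116),(0,.062,.116)]
b2=px([(150,38),(146,224)],4,(250,125))
for ob in ([(d,B,b1),(e,B,b2)],[(d,B,b1)],[(e,B,b2)]):
    x,r=fit(ob,[.42,-.19,0]); print("bar",x.round(4),r.round(1).tolist())
print("rim",[ray(d,*px(p,3,(130,150)),.062).round(3).tolist() for p in [(40,122),(268,35),(345,178),(97,278)]])
print("pot",ray(d,*px((270,163),3,(130,150)),.052))
print("screw", ray(d,*px((480-392,50),3,(266,213)),.06))
E
python3 fit.py
```

```text
org [0.6633 0.0561 0.0378] [[-0.6, -0.6], [-0.5, -0.4], [0.2, 0.1], [0.0, 0.8], [-0.1, -0.1], [0.4, 0.4], [-0.7, 0.3], [0.1, 0.5]]
org [0.6633 0.0565 0.0349] [[-0.4, -0.8], [-0.2, -0.4], [0.4, 0.3], [0.1, 0.7]]
org [0.6634 0.055  0.0439] [[-0.2, -0.3], [0.3, -0.0], [-0.4, -0.1], [0.3, 0.4]]
bar [ 0.4082 -0.1973  0.1577] [[2.6, -1.3], [4.8, -4.5], [-0.3, 1.5], [-0.7, -19.2]]
bar [ 0.4131 -0.2069  0.1084] [[-1.7, 0.6], [1.8, -0.8]]
bar [ 0.3982 -0.1543  0.1893] [[-0.4, 10.4], [0.4, -9.2]]
rim [[0.355, -0.317, 0.062], [0.325, -0.12, 0.062], [0.476, -0.095, 0.062], [0.504, -0.296, 0.062]]
pot [ 0.44025078 -0.1479156   0.052     ]
screw [5.59418895e-01 2.63032475e-04 6.00000000e-02]
```

```bash
cat >> h.py <<'E'
def go(x,y,z,yaw,s=None):
    """tool deltas (mm, deg) to TCP x,y,z, tool down, tool y closing along world angle yaw"""
    s=s or ctrl.get_state(); r=rot(s["orientation"])
    t=R.from_matrix(np.c_[[-np.sin(yaw),np.cos(yaw),0],[np.cos(yaw),np.sin(yaw),0],[0,0,-1]])
    print("d",(1e3*r.inv().apply(np.r_[x,y,z]-s["ee_pos"])).round(1),"rot",np.degrees((r.inv()*t).as_rotvec()).round(1))
E
python3 -c "
from h import *
go(.413,-.207,.22,.145)"
```

```text
d [ 290.6 -215.7   11.1] rot [ -0.   -0.  -73.9]
```

Emit:
jog_arm(deltas=[36, -27, 0, 0, 0, -8.5, 85, 73, -54, 0, 0, 0, -17, 85, 109, -81, 0, 0, 0, -25.5, 85, 145, -108, 0, 0, 0, -34, 85, 182, -135, 0, 0, 0, -42.5, 85, 218, -162, 0, 0, 0, -51, 85, 254, -189, 0, 0, 0, -59.5, 85, 291, -216, 0, 0, 0, -67, 85])

```text
clock: 1.1
ee_pos: [0.4138, -0.2051, 0.2315]
orientation: [0.0, 0.697, 0.718, 0.0]
contact_force: [-0.1, 0.2, 0.2]
finger_gap: 0.0849
finger_force: 0.0
```

```bash
python3 -c "
from h import *
d=vision.get_image('wrist');print(d['origin'],d['attitude'],d['fx'],ctrl.get_state()['ee_pos'],ctrl.get_state()['clock'])
cv2.imwrite('pics/w1.png',cv2.resize(d['img'],(768,576),interpolation=cv2.INTER_CUBIC))
go(.413,-.207,.22,.145)"
```

```text
[ 0.410449   -0.12219017  0.37309427] [0.16172472 0.98671455 0.01523839 0.00270442] 284.4498939103792 [ 0.41634732 -0.19930595  0.23137153] 1.15
d [-7.6 -3.7 11.3] rot [ 0.2 -0.2 -6. ]
```

View pics/w1.png

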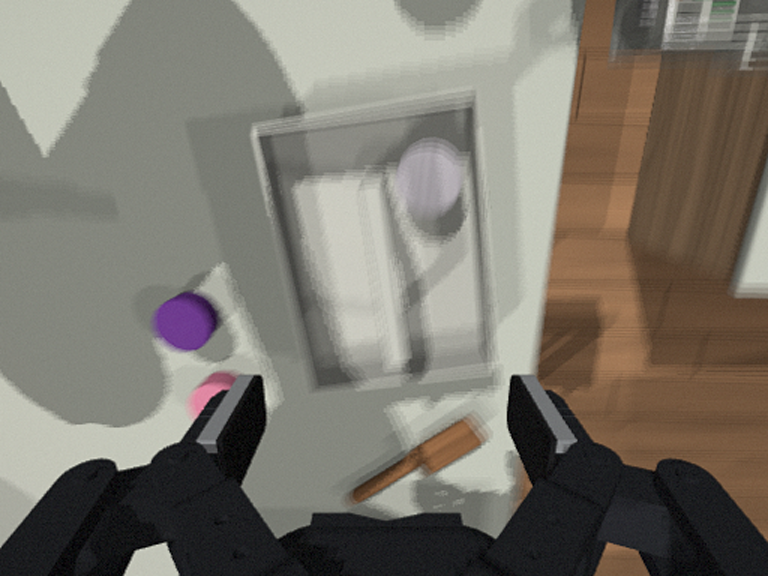

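Emit:
jog_arm(deltas=[-3, 0, 11, 0, 0, -6.9, 85, -3, 0, 11, 0, 0, -6.9, 85, -3, 0, 11, 0, 0, -6.9, 85, -3, 0, 11, 0, 0, -6.9, 85])

```text
clock: 1.55
ee_pos: [0.4132, -0.2103, 0.2207]
orientation: [0.0, 0.655, 0.755, 0.0]
contact_force: [0.1, -0.0, 0.7]
finger_gap: 0.0853
finger_force: 0.0
```

```bash
python3 -c "
from h import *
d=vision.get_image('wrist');print(d['origin'],ctrl.get_state()['ee_pos'],ctrl.get_state()['clock'])
cv2.imwrite('pics/w2.png',crop(d['img'],120,20,240,270,2.2))
np.savez('w2',**d)
go(.413,-.207,.22,.145)"
```

```text
[ 0.40072372 -0.12825736  0.36232031] [ 0.41328529 -0.21035865  0.22074657] 1.6
d [3.4 0.2 0.7] rot [ 0.   0.  -0.2]
```

View pics/w2.png

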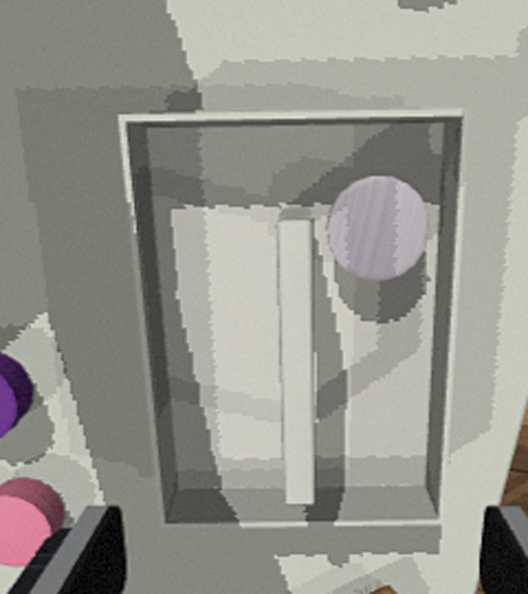

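The wrist view shows the bar top from (296.5,220) to (299,503). The pot lid is centred at (378,228), and the tray rim spans (120,115) to (440,523).

```bash
cat > f2.py <<'E'
from h import *
d=np.load('w2.npz')
px=lambda p:(np.array(p,float)+.5)/2.2-.5+np.array((120,20))
a=ray(d,*px((299,503)),.116);b=ray(d,*px((296.5,220)),.116)
print("bar",a,b,(a+b)/2,np.linalg.norm(b-a),np.arctan2(-(b-a)[0],(b-a)[1]))
q=[ray(d,*px(p),.062) for p in [(120,115),(463,110),(440,523),(166,523)]]
print(np.round(q,4),np.mean(q,0),[np.arctan2(*( (u-v)[[0,1]]*[-1,1])) for u,v in ((q[0],q[3]),(q[1],q[2]))])
p=ray(d,*px((378,228)),.052); print("pot",p)
E
python3 f2.py
```

```text
bar [ 0.41893759 -0.26532258  0.116     ] [ 0.40088649 -0.14500773  0.116     ] [ 0.40991204 -0.20516516  0.116     ] 0.12166143910152061 0.14892139988865943
[[ 0.3174 -0.1152  0.062 ]
 [ 0.4671 -0.0916  0.062 ]
 [ 0.501  -0.2966  0.062 ]
 [ 0.3527 -0.3179  0.062 ]] [ 0.40953842 -0.20535117  0.062     ] [np.float64(0.17215992489091664), np.float64(0.16412189110287598)]
pot [ 0.44037756 -0.14746586  0.052     ]
```

```bash
python3 -c "
from h import *
go(.410,-.2055,.088,.152)"
```

```text
d [  5.3  -2.6 132.7] rot [ 0.   0.  -0.6]
```

Emit:
jog_arm(deltas=[5.3, -2.6, 20, 0, 0, -0.6, 85, 5.3, -2.6, 50, 0, 0, -0.6, 85, 5.3, -2.6, 80, 0, 0, -0.6, 85, 5.3, -2.6, 105, 0, 0, -0.6, 85, 5.3, -2.6, 122, 0, 0, -0.6, 85, 5.3, -2.6, 132, 0, 0, -0.6, 85, 5.3, -2.6, 132.5, 0, 0, -0.6, 85, 5.3, -2.6, 132.5, 0, 0, -0.6, 60], grip_force=25)

```text
clock: 2.4
ee_pos: [0.4105, -0.2055, 0.0886]
orientation: [0.001, 0.65, 0.76, -0.0]
contact_force: [-0.7, 0.9, 0.6]
finger_gap: 0.0729
finger_force: 0.0
```

Emit:
jog_arm(deltas=[0, 0, 0, 0, 0, 0, 10, 0, 0, 0, 0, 0, 0, 5, 0, 0, 0, 0, 0, 0, 5, 0, 0, 0, 0, 0, 0, 5, 0, 0, 0, 0, 0, 0, 5, 0, 0, 0, 0, 0, 0, 5, 0, 0, 0, 0, 0, 0, 5])

```text
clock: 3.1
ee_pos: [0.4102, -0.205, 0.0882]
orientation: [0.0, 0.65, 0.76, -0.0]
contact_force: [-2.3, 1.0, 5.3]
finger_gap: 0.0137
finger_force: 28.7
```

Emit:
jog_arm(deltas=[0, 0, 0, 0, 0, 0, 5, 0, 0, 0, 0, 0, 0, 5, 0, 0, -3, 0, 0, 0, 5, 0, 0, -8, 0, 0, 0, 5, 0, 0, -15, 0, 0, 0, 5, 0, 0, -23, 0, 0, 0, 5, 0, 0, -30, 0, 0, 0, 5, 0, 0, -33, 0, 0, 0, 5], grip_force=70)

```text
clock: 3.9
ee_pos: [0.4105, -0.2053, 0.122]
orientation: [0.001, 0.65, 0.76, -0.0]
contact_force: [-1.2, 0.4, -4.4]
finger_gap: 0.0128
finger_force: 68.2
```

```bash
python3 -c "
from h import *
s=ctrl.get_state(); print(s['ee_pos'],s['contact_force'],s['wrist_torque'],s['joint_positions'])
r=rot(s['orientation']); print('yaw',np.arctan2(*r.as_matrix()[[1,0],1]))
d=vision.get_image('side');e=vision.get_image('scene'); o=np.zeros((520,800,3),np.uint8)
o[:400,:400]=crop(d['img'],230,110,100,100,4); o[:400,400:]=crop(e['img'],130,140,133,133,3)[:400,:400] if 0 else crop(e['img'],130,130,100,100,4)
cv2.imwrite('pics/l1.png',o[:400])
# organiser pose: clamp side
"
```

```text
[ 0.4105323  -0.2053059   0.12197605] [-1.15089274  0.37111608 -4.37280238] [-0.02531964 -0.00123486 -0.00078454] [-7.28018572e-01 -2.97210824e-02  2.02258693e+00  1.85019257e-05
  1.14687202e+00 -8.83293932e-01]
yaw 0.15526861209788032
```

View pics/l1.png

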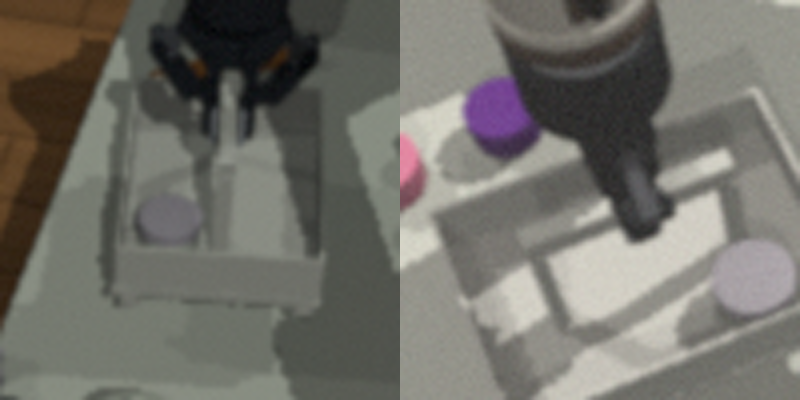

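Lifted level, with the pot in place at crop (168,218). I'll refine the organiser's yaw and x from the straight shelf edge, and find the jar.

```bash
cat > edge.py <<'E'
from h import *
from scipy.ndimage import map_coordinates
def prof(d,ys,xs,yaw,x0,z):
    Y,Xx=np.meshgrid(ys,xs,indexing='ij'); c,s=np.cos(yaw),np.sin(yaw)
    P=np.c_[(x0+c*Xx-s*Y).ravel(),(.056+s*Xx+c*Y).ravel(),np.full(Xx.size,z)]
    uv=proj(d,P); g=d["img"].mean(2)
    v=map_coordinates(g,[uv[:,1],uv[:,0]],order=1,mode='nearest').reshape(Xx.shape)
    return v
xs=np.arange(-.015,.0151,.0005)
def run(d,ys,x0,z,name):
    best=[]
    for yaw in np.arange(.0,.08,.001):
        g=np.gradient(np.median(prof(d,ys,xs,yaw,x0,z),0) if 0 else prof(d,ys,xs,yaw,x0,z).mean(0))[2:-2]
        i=np.abs(g).argmax(); best.append((abs(g[i]),yaw,x0+xs[i+2],g[i]))
    best.sort(reverse=True); print(name,[tuple(np.round(b,4)) for b in best[:3]])
for n in ["scene","side"]:
    d=vision.get_image(n)
    ysA=np.r_[np.arange(-.38,-.12,.002),np.arange(.16,.36,.002)]
    ysB=np.r_[np.arange(.16,.45,.002),np.arange(-.4,-.3,.002)] 
    run(d,ysA,.5633,0,n+" edge")
    run(d,ysA[ysA<0],.5633,0,n+" edge-");run(d,ysA[ysA>0],.5633,0,n+" edge+")
    run(d,np.arange(-.1,.1,.002),.7433,.06,n+" farrim")
d=vision.get_image("scene"); print("jar",ray(d,469/1.5625,280/1.5625,.05))
E
python3 edge.py
```

```text
scene edge [(np.float64(6.6237), np.float64(0.001), np.float64(0.5603), np.float64(-6.6237)), (np.float64(6.6118), np.float64(0.0), np.float64(0.5608), np.float64(-6.6118)), (np.float64(6.5964), np.float64(0.002), np.float64(0.5603), np.float64(-6.5964))]
scene edge- [(np.float64(7.2917), np.float64(0.0), np.float64(0.5608), np.float64(-7.2917)), (np.float64(7.2878), np.float64(0.002), np.float64(0.5603), np.float64(-7.2878)), (np.float64(7.2619), np.float64(0.001), np.float64(0.5603), np.float64(-7.2619))]
scene edge+ [(np.float64(5.8223), np.float64(0.0), np.float64(0.5603), np.float64(-5.8223)), (np.float64(5.8183), np.float64(0.002), np.float64(0.5608), np.float64(-5.8183)), (np.float64(5.8039), np.float64(0.004), np.float64(0.5613), np.float64(-5.8039))]
scene farrim [(np.float64(10.7959), np.float64(0.042), np.float64(0.7448), np.float64(-10.7959)), (np.float64(10.7898), np.float64(0.043), np.float64(0.7448), np.float64(-10.7898)), (np.float64(10.7862), np.float64(0.041), np.float64(0.7448), np.float64(-10.7862))]
side edge [(np.float64(6.4383), np.float64(0.001), np.float64(0.
[... 300 characters left out ...]
354), np.float64(0.0), np.float64(0.5588), np.float64(-6.1354)), (np.float64(6.1292), np.float64(0.002), np.float64(0.5583), np.float64(-6.1292))]
side edge+ [(np.float64(6.8624), np.float64(0.0), np.float64(0.5583), np.float64(-6.8624)), (np.float64(6.8559), np.float64(0.002), np.float64(0.5588), np.float64(-6.8559)), (np.float64(6.8323), np.float64(0.004), np.float64(0.5593), np.float64(-6.8323))]
side farrim [(np.float64(4.6326), np.float64(0.045), np.float64(0.7443), np.float64(-4.6326)), (np.float64(4.6314), np.float64(0.044), np.float64(0.7443), np.float64(-4.6314)), (np.float64(4.6285), np.float64(0.043), np.float64(0.7443), np.float64(-4.6285))]
jar [0.42918867 0.06154484 0.05      ]
```

Emit:
jog_arm(deltas=[0, 0, -5, 0, 0, 0, 5, 0, 0, -17, 0, 0, 0, 5, 0, 0, -34, 0, 0, 0, 5, 0, 0, -53, 0, 0, 0, 5, 0, 0, -72, 0, 0, 0, 5, 0, 0, -88, 0, 0, 0, 5, 0, 0, -99, 0, 0, 0, 5, 0, 0, -103, 0, 0, 0, 5])

```text
clock: 4.95
ee_pos: [0.4106, -0.2054, 0.2257]
orientation: [0.001, 0.65, 0.76, -0.0]
contact_force: [1.0, 0.6, -4.5]
finger_gap: 0.0127
finger_force: 68.4
```

```bash
python3 -c "
from h import *
s=ctrl.get_state();print(s['ee_pos'],s['contact_force'])
go(.664,.056,.225,.042)"
```

```text
[ 0.41063969 -0.20541177  0.22568736] [ 0.97463771  0.63280637 -4.47211147]
d [219.1 290.7   0.7] rot [0.1 0.1 6.5]
```

Emit:
jog_arm(deltas=[2.1, 2.8, 0.7, 0, 0, 0.06, 5, 8.3, 11, 0.7, 0, 0, 0.25, 5, 18.4, 24.4, 0.7, 0, 0, 0.55, 5, 32, 42.4, 0.7, 0, 0, 0.95, 5, 48.6, 64.5, 0.7, 0, 0, 1.45, 5, 67.7, 89.8, 0.7, 0, 0, 2.0, 5, 88.1, 116.9, 0.7, 0, 0, 2.6, 5, 109.5, 145.3, 0.7, 0, 0, 3.25, 5])

```text
clock: 5.75
ee_pos: [0.5371, -0.0722, 0.2217]
orientation: [-0.001, 0.672, 0.741, -0.0]
contact_force: [1.4, -0.9, -3.8]
finger_gap: 0.013
finger_force: 68.4
```

Emit:
jog_arm(deltas=[23, 27.2, 0, 0, 0, 0.65, 5, 44.9, 53.1, 0, 0, 0, 1.25, 5, 65.4, 77.2, 0, 0, 0, 1.8, 5, 83.3, 98.3, 0, 0, 0, 2.3, 5, 97.9, 115.6, 0, 0, 0, 2.7, 5, 108.7, 128.3, 0, 0, 0, 3.0, 5, 115.3, 136.2, 0, 0, 0, 3.2, 5, 117.6, 138.9, 0, 0, 0, 3.25, 5])

```text
clock: 6.55
ee_pos: [0.6632, 0.0578, 0.2217]
orientation: [-0.001, 0.692, 0.722, -0.001]
contact_force: [-0.3, -1.1, -2.9]
finger_gap: 0.0132
finger_force: 68.4
```

Emit:
jog_arm(deltas=[0, 0, 0, 0, 0, 0, 5, 0, 0, 0, 0, 0, 0, 5])

```text
clock: 6.75
ee_pos: [0.6629, 0.056, 0.2228]
orientation: [-0.0, 0.692, 0.722, -0.0]
contact_force: [0.4, -0.2, -3.7]
finger_gap: 0.0129
finger_force: 68.4
```

```bash
python3 -c "
from h import *
s=ctrl.get_state();print(s['ee_pos'],s['contact_force'],s['wrist_torque'])
go(.664,.056,.160,.042)
d=vision.get_image('side');e=vision.get_image('scene'); o=np.zeros((400,800,3),np.uint8)
o[:,:400]=crop(d['img'],130,130,100,100,4)[:,:400]; o[:,400:]=crop(e['img'],265,170,133,133,3)[:400,:400][:, :400] if 0 else cv2.resize(e['img'][170:320,260:410],(400,400),interpolation=cv2.INTER_CUBIC)
cv2.imwrite('pics/h1.png',o)"
```

```text
[0.66285076 0.0560082  0.22282285] [ 0.40166766 -0.22046147 -3.73302243] [-0.05781603  0.03154824 -0.04294508]
d [-0.   1.2 62.8] rot [-0.  0. -0.]
```

View pics/h1.png

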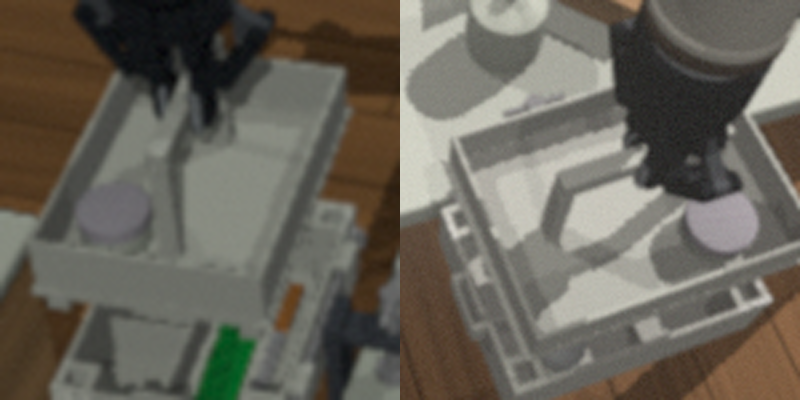

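Emit:
jog_arm(deltas=[0, 1, 4, 0, 0, 0, 5, 0, 1, 14, 0, 0, 0, 5, 0, 1, 28, 0, 0, 0, 5, 0, 1, 42, 0, 0, 0, 5, 0, 1, 54, 0, 0, 0, 5, 0, 1, 62, 0, 0, 0, 5, 0, 1, 66.5, 0, 0, 0, 5, 0, 1, 67, 0, 0, 0, 5])

```text
clock: 7.65
ee_pos: [0.664, 0.0566, 0.1553]
orientation: [-0.0, 0.692, 0.722, -0.0]
contact_force: [-0.1, -0.1, -4.1]
finger_gap: 0.0128
finger_force: 68.5
```

Emit:
jog_arm(deltas=[0, 0, 0, 0, 0, 0, 5, 0, 0, 1, 0, 0, 0, 5, 0, 0, 2, 0, 0, 0, 5, 0, 0, 3, 0, 0, 0, 5, 0, 0, 4, 0, 0, 0, 5, 0, 0, 5, 0, 0, 0, 5, 0, 0, 6, 0, 0, 0, 5, 0, 0, 6, 0, 0, 0, 5])

```text
clock: 8.45
ee_pos: [0.6642, 0.0565, 0.1499]
orientation: [-0.0, 0.692, 0.722, -0.0]
contact_force: [-1.0, -0.7, -3.9]
finger_gap: 0.0131
finger_force: 68.5
```

```bash
python3 -c "
from h import *
s=ctrl.get_state();print(s['ee_pos'],s['contact_force'],s['wrist_torque'])
go(.664,.056,.148,.042)"
```

```text
[0.66416444 0.05651172 0.14986456] [-1.03466024 -0.72098505 -3.92662984] [-0.02058339  0.05841126 -0.02649934]
d [-0.5 -0.2  1.9] rot [-0. -0. -0.]
```

Emit:
jog_arm(deltas=[0, 0, 0.5, 0, 0, 0, 5, 0, 0, 1, 0, 0, 0, 5, 0, 0, 1.5, 0, 0, 0, 5, 0, 0, 2, 0, 0, 0, 5, 0, 0, 2, 0, 0, 0, 5])

```text
clock: 8.95
ee_pos: [0.6644, 0.0565, 0.1484]
orientation: [0.0, 0.692, 0.722, 0.0]
contact_force: [-0.7, 0.1, -2.4]
finger_gap: 0.0126
finger_force: 68.7
```

Emit:
jog_arm(deltas=[0, 0, 0.5, 0, 0, 0, 5, 0, 0, 1, 0, 0, 0, 5, 0, 0, 1, 0, 0, 0, 5])

```text
clock: 9.25
ee_pos: [0.6645, 0.0565, 0.1483]
orientation: [0.0, 0.692, 0.722, 0.0]
contact_force: [-5.0, 0.4, 6.0]
finger_gap: 0.0128
finger_force: 69.8
```

```bash
cat > s.py <<'E'
from h import *
s=ctrl.get_state();m=rot(s['orientation']).as_matrix()
print(s['clock'],(s['ee_pos']*1e3).round(2),'F',s['contact_force'].round(1),'T',s['wrist_torque'].round(3),'yaw',round(np.arctan2(m[1,1],m[0,1]),4),'zdir',m[:,2].round(4))
E
python3 s.py
```

```text
9.25 [664.5   56.5  148.31] F [-5.   0.4  6. ] T [-0.013  0.81   0.054] yaw 0.0419 zdir [ 7.e-04 -2.e-04 -1.e+00]
```

Emit:
jog_arm(deltas=[0, 0, -0.3, 0, 0, 0, 5, 0, 0, -0.5, 0, 0, 0, 5, 0, 0, -0.5, 0, 0, 0, 5])

```text
clock: 9.55
ee_pos: [0.6645, 0.0565, 0.1483]
orientation: [0.0, 0.692, 0.722, 0.0]
contact_force: [-4.1, -0.1, 6.1]
finger_gap: 0.0128
finger_force: 69.8
```

```bash
python3 s.py
```

```text
9.55 [664.51  56.52 148.31] F [-4.1 -0.1  6.1] T [0.009 0.718 0.037] yaw 0.0418 zdir [ 7.e-04 -1.e-04 -1.e+00]
```

Emit:
jog_arm(deltas=[0, 0, -0.4, 0, 0, 0, 5, 0, 0, -0.8, 0, 0, 0, 5, 0, 0, -0.8, 0, 0, 0, 5])

```text
clock: 9.85
ee_pos: [0.6644, 0.0565, 0.1483]
orientation: [0.0, 0.692, 0.722, 0.0]
contact_force: [-1.7, 0.8, 3.4]
finger_gap: 0.0131
finger_force: 69.4
```

```bash
python3 s.py
```

```text
9.85 [664.44  56.48 148.33] F [-1.7  0.8  3.4] T [ 0.05   0.375 -0.024] yaw 0.0417 zdir [ 4.e-04  0.e+00 -1.e+00]
```

Emit:
jog_arm(deltas=[0, -0.4, 0, 0, 0, 0, 5, 0, -0.8, 0, 0, 0, 0, 5, 0, -1.2, 0, 0, 0, 0, 5, 0, -1.6, 0, 0, 0, 0, 5, 0, -2, 0, 0, 0, 0, 5])

```text
clock: 10.35
ee_pos: [0.6625, 0.0563, 0.1484]
orientation: [0.0, 0.692, 0.722, 0.0]
contact_force: [2.0, 0.3, 0.4]
finger_gap: 0.013
finger_force: 69.0
```

```bash
python3 s.py
```

```text
10.35 [662.55  56.34 148.38] F [2.  0.3 0.4] T [-0.001 -0.388  0.014] yaw 0.0418 zdir [ 7.e-04 -1.e-04 -1.e+00]
```

Emit:
jog_arm(deltas=[0.5, 0, 0, 0, 0, 0, 5, 1, 0, 0, 0, 0, 0, 5, 1, 0.5, 0.1, 0, 0, 0, 5, 1, 1, 0.1, 0, 0, 0, 5, 1, 1.5, 0.1, 0, 0, 0, 5, 1, 2, 0.1, 0, 0, 0, 5, 1, 2.5, 0.1, 0, 0, 0, 5, 1, 3, 0.1, 0, 0, 0, 5])

```text
clock: 11.15
ee_pos: [0.6646, 0.0579, 0.1474]
orientation: [-0.001, 0.692, 0.722, -0.001]
contact_force: [-1.0, 0.9, -4.8]
finger_gap: 0.013
finger_force: 68.4
```

```bash
python3 s.py
```

```text
11.15 [664.6   57.87 147.37] F [-1.   0.9 -4.8] T [-0.004  0.295 -0.052] yaw 0.0419 zdir [-2.e-03  5.e-04 -1.e+00]
```

Emit:
jog_arm(deltas=[0, -0.3, 0.5, 0, 0, 0, 5, 0, -0.5, 1, 0, 0, 0, 5, 0, -0.5, 1.5, 0, 0, 0, 5, 0, -0.5, 2, 0, 0, 0, 5, 0, -0.5, 2, 0, 0, 0, 5])

```text
clock: 11.65
ee_pos: [0.6645, 0.0576, 0.1462]
orientation: [-0.0, 0.692, 0.722, -0.0]
contact_force: [-2.2, 0.3, -3.0]
finger_gap: 0.0128
finger_force: 68.6
```

```bash
python3 s.py
```

```text
11.65 [664.54  57.62 146.2 ] F [-2.2  0.3 -3. ] T [ 0.092  0.391 -0.028] yaw 0.0418 zdir [-5.e-04  2.e-04 -1.e+00]
```

Emit:
jog_arm(deltas=[0, -0.3, 0.5, 0, 0, 0, 5, 0, -0.4, 1, 0, 0, 0, 5, 0, -0.4, 1.6, 0, 0, 0, 5, 0, -0.4, 2.2, 0, 0, 0, 5, 0, -0.4, 2.8, 0, 0, 0, 5, 0, -0.4, 3.2, 0, 0, 0, 5])

```text
clock: 12.25
ee_pos: [0.6644, 0.0578, 0.1433]
orientation: [-0.0, 0.692, 0.722, 0.0]
contact_force: [-1.2, 1.7, -0.6]
finger_gap: 0.0126
finger_force: 68.8
```

```bash
python3 s.py
```

```text
12.25 [664.44  57.76 143.32] F [-1.2  1.7 -0.6] T [ 0.203  0.431 -0.034] yaw 0.0419 zdir [ 3.e-04  4.e-04 -1.e+00]
```

Emit:
jog_arm(deltas=[0.3, -0.3, 0, 0, 0, 0, 5, 0.3, -0.3, 0.5, 0, 0, 0, 5, 0.3, -0.3, 1, 0, 0, 0, 5, 0.3, -0.3, 1.5, 0, 0, 0, 5, 0.3, -0.3, 1.5, 0, 0, 0, 5])

```text
clock: 12.75
ee_pos: [0.6643, 0.0582, 0.1419]
orientation: [0.0, 0.692, 0.722, 0.0]
contact_force: [-0.2, 3.7, 2.0]
finger_gap: 0.0133
finger_force: 69.0
```

```bash
python3 s.py
```

```text
12.75 [664.25  58.21 141.93] F [-0.2  3.7  2. ] T [ 0.473  0.209 -0.043] yaw 0.0419 zdir [ 7.e-04  6.e-04 -1.e+00]
```

Emit:
jog_arm(deltas=[0.3, 0, 0.3, 0, 0, 0, 5, 0.3, 0, 0.8, 0, 0, 0, 5, 0.3, 0, 1.3, 0, 0, 0, 5, 0.3, 0, 1.5, 0, 0, 0, 5])

```text
clock: 13.15
ee_pos: [0.6643, 0.0582, 0.1405]
orientation: [0.0, 0.692, 0.722, 0.0]
contact_force: [-0.7, 4.2, 2.8]
finger_gap: 0.0129
finger_force: 69.4
```

```bash
python3 s.py
```

```text
13.15 [664.28  58.22 140.55] F [-0.7  4.2  2.8] T [ 0.511  0.265 -0.032] yaw 0.0419 zdir [ 7.e-04  1.e-04 -1.e+00]
```

Emit:
jog_arm(deltas=[0.6, 0, 0.5, 0, 0, 0, 5, 0.6, 0, 1, 0, 0, 0, 5, 0.6, 0, 1.5, 0, 0, 0, 5, 0.6, 0, 2, 0, 0, 0, 5])

```text
clock: 13.55
ee_pos: [0.6645, 0.058, 0.1394]
orientation: [0.001, 0.692, 0.722, 0.0]
contact_force: [-2.3, 1.1, 7.7]
finger_gap: 0.0131
finger_force: 70.1
```

```bash
python3 s.py
```

```text
13.55 [664.53  58.02 139.37] F [-2.3  1.1  7.7] T [ 0.199  0.64  -0.052] yaw 0.0417 zdir [ 0.0013 -0.0012 -1.    ]
```

Emit:
jog_arm(deltas=[0.1, -0.3, 0.4, 0, 0, 0, 5, 0.1, -0.3, 0.8, 0, 0, 0, 5, 0.1, -0.3, 1.2, 0, 0, 0, 5, 0.1, -0.3, 1.6, 0, 0, 0, 5, 0.1, -0.3, 2, 0, 0, 0, 5])

```text
clock: 14.05
ee_pos: [0.6645, 0.058, 0.1379]
orientation: [0.001, 0.692, 0.722, 0.0]
contact_force: [-3.6, 0.9, 9.2]
finger_gap: 0.0127
finger_force: 70.3
```

```bash
python3 s.py
```

```text
14.05 [664.5   57.99 137.89] F [-3.6  0.9  9.2] T [ 0.182  0.661 -0.041] yaw 0.0416 zdir [ 0.0021 -0.0014 -1.    ]
```

Emit:
jog_arm(deltas=[0.1, -0.4, 0.4, 0, 0, 0, 5, 0.1, -0.4, 0.8, 0, 0, 0, 5, 0.1, -0.4, 1.2, 0, 0, 0, 5, 0.1, -0.4, 1.6, 0, 0, 0, 5, 0.1, -0.4, 2, 0, 0, 0, 5, 0.1, -0.4, 2.4, 0, 0, 0, 5])

```text
clock: 14.65
ee_pos: [0.6643, 0.0584, 0.1353]
orientation: [0.001, 0.692, 0.722, 0.001]
contact_force: [-0.7, -0.4, -1.1]
finger_gap: 0.0126
finger_force: 68.6
```

```bash
python3 s.py
```

```text
14.65 [664.28  58.36 135.34] F [-0.7 -0.4 -1.1] T [-0.18   0.351 -0.069] yaw 0.0418 zdir [ 0.0027 -0.0011 -1.    ]
```

Emit:
jog_arm(deltas=[0, 0, 0.6, 0, 0, 0, 5, 0, 0, 1.2, 0, 0, 0, 5, 0, 0, 1.8, 0, 0, 0, 5, 0, 0, 2.4, 0, 0, 0, 5, 0, 0, 3, 0, 0, 0, 5, 0, 0, 3.4, 0, 0, 0, 5])

```text
clock: 15.25
ee_pos: [0.663, 0.0586, 0.1304]
orientation: [-0.0, 0.692, 0.722, -0.001]
contact_force: [-3.7, -1.0, 3.8]
finger_gap: 0.0129
finger_force: 71.0
```

```bash
python3 s.py
```

```text
15.25 [662.97  58.56 130.39] F [-3.7 -1.   3.8] T [-0.127  0.57   0.005] yaw 0.0418 zdir [-9.e-04 -5.e-04 -1.e+00]
```

Emit:
jog_arm(deltas=[0, 0, 0.4, 0, 0, 0, 5, 0, 0, 0.8, 0, 0, 0, 5, 0, 0, 0.8, 0, 0, 0, 5])

```text
clock: 15.55
ee_pos: [0.6633, 0.0587, 0.1304]
orientation: [0.0, 0.692, 0.722, -0.0]
contact_force: [-3.6, -0.7, 5.8]
finger_gap: 0.013
finger_force: 71.3
```

```bash
python3 s.py
```

```text
15.55 [663.33  58.66 130.39] F [-3.6 -0.7  5.8] T [-0.185  0.716  0.008] yaw 0.0419 zdir [ 1.e-04 -5.e-04 -1.e+00]
```

Emit:
jog_arm(deltas=[0, -0.4, -0.5, 0, 0, 0, 5, 0, -0.4, -0.9, 0, 0, 0, 5, 0, -0.4, -0.9, 0, 0, 0, 5], grip_force=30)

```text
clock: 15.85
ee_pos: [0.6633, 0.0586, 0.1304]
orientation: [0.0, 0.692, 0.722, 0.0]
contact_force: [-0.2, -0.7, 0.5]
finger_gap: 0.0126
finger_force: 70.6
```

```bash
python3 s.py
```

```text
15.85 [663.31  58.64 130.42] F [-0.2 -0.7  0.5] T [-0.224  0.018  0.001] yaw 0.0417 zdir [ 1.1e-03 -3.0e-04 -1.0e+00]
```

Emit:
jog_arm(deltas=[0, 0, 0, 0, 0, 0, 20, 0, 0, 0, 0, 0, 0, 35, 0, 0, 0, 0, 0, 0, 50, 0, 0, 0, 0, 0, 0, 50, 0, 0, 0, 0, 0, 0, 50, 0, 0, 0, 0, 0, 0, 50, 0, 0, 0, 0, 0, 0, 50])

```text
clock: 16.55
ee_pos: [0.6629, 0.0589, 0.1304]
orientation: [0.0, 0.692, 0.722, 0.0]
contact_force: [-0.3, -0.4, 0.7]
finger_gap: 0.0499
finger_force: 0.0
```

```bash
python3 s.py
```

```text
16.55 [662.9   58.89 130.42] F [-0.3 -0.4  0.7] T [-0.011 -0.015 -0.056] yaw 0.0418 zdir [ 1.e-04  0.e+00 -1.e+00]
```

Released cleanly. I'll go up and look.

Emit:
jog_arm(deltas=[0, 0, -5, 0, 0, 0, 50, 0, 0, -20, 0, 0, 0, 50, 0, 0, -45, 0, 0, 0, 50, 0, 0, -75, 0, 0, 0, 50, 0, 0, -105, 0, 0, 0, 50, 0, 0, -135, 0, 0, 0, 50, 0, 0, -155, 0, 0, 0, 50, 0, 0, -160, 0, 0, 0, 50])

```text
clock: 17.35
ee_pos: [0.6644, 0.0588, 0.2957]
orientation: [0.003, 0.692, 0.722, 0.002]
contact_force: [0.6, 0.6, -0.6]
finger_gap: 0.0498
finger_force: 0.0
```

Emit:
jog_arm(deltas=[-30, -30, -20, 0, 0, 0, 50, -70, -70, -20, 0, 0, 0, 50, -100, -100, -20, 0, 0, 0, 50, -110, -110, -20, 0, 0, 0, 50, -110, -110, -20, 0, 0, 0, 50, -110, -110, -20, 0, 0, 0, 50])

```text
clock: 17.95
ee_pos: [0.5579, -0.0552, 0.3103]
orientation: [-0.0, 0.692, 0.722, 0.0]
contact_force: [0.1, 0.9, 0.7]
finger_gap: 0.0501
finger_force: 0.0
```

```bash
python3 -c "
from h import *
d=vision.get_image('side');e=vision.get_image('scene');w=vision.get_image('wrist'); o=np.zeros((580,800,3),np.uint8)
o[:360,:400]=crop(d['img'],130,150,100,90,4); o[:360,400:]=cv2.resize(e['img'][190:325,255:405],(400,360),interpolation=cv2.INTER_CUBIC)
o[360:,:293]=cv2.resize(w['img'],(293,220)); o[360:,400:693]=cv2.resize(e['img'],(293,220))
cv2.imwrite('pics/f1.png',o)"; python3 s.py
```

```text
18.1 [558.26 -54.65 310.16] F [ 0.4 -0.2 -0.3] T [0.045 0.021 0.016] yaw 0.0433 zdir [-1.e-04  4.e-04 -1.e+00]
```

View pics/f1.png

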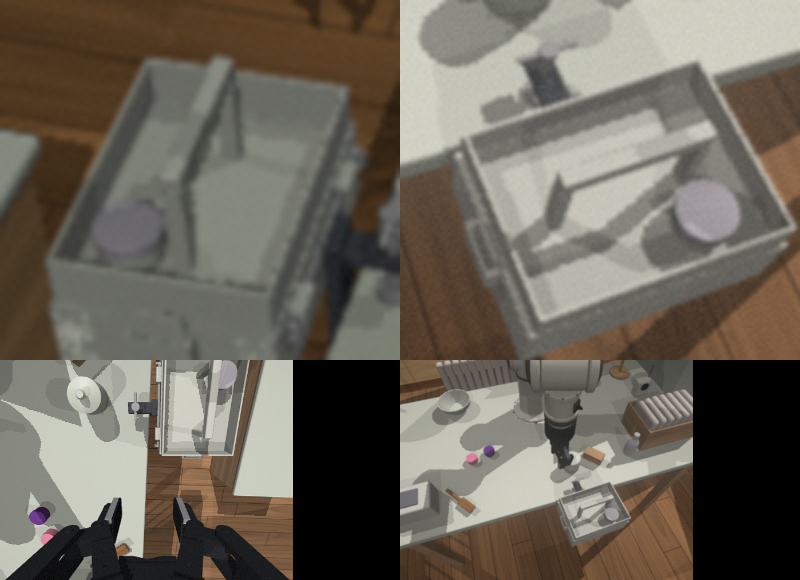

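The tray sits flush in the organiser, level in both views. The pot is in it at (705,210), and the jar, block, lotion and brush haven't moved. I'm handing in.

```bash
python3 -c "
from h import *
print(ctrl.job_done())"
```

```text
the job is handed in; nothing more can be done
None
```

The tray is down in the organiser and level, with the cream pot still in it, and the job was handed in at about 18 s. I judged both catches clicked because the final height was within about 0.2 mm of home against a firm stop; I didn't test them separately. The press peaked at about 13 N, the gripper is clear, and the jar, block, lotion and brush were not touched.

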